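# Press the paddle to let the tin roll out of its feeder

## Task

Two alike roll-down feeders stand on the worktop, one loaded with a small tin, the other with a honey jar, each lying behind a gate. With a fingertip press down the ribbed paddle at the high end of the tin's feeder, far enough and long enough that the gate lifts and the tin rolls under it down to the front stop; then let the paddle come back up so that the gate is shut again. Only press, do not pick anything up: leave the tin and the jar untouched by the gripper, the jar shut in behind its own gate, and the other things where they are.

Things in the scene. Friction and masses are not known exactly. Their poses are not given: they have to be found in the camera images.
- tin: the small tin can (57 mm diameter, 72 mm long, 0.15 to 0.22 kg) lying on its side across the track of its feeder, behind the shut gate; origin at the centre of its bottom end, body z along its length. Loaded, its origin is at x = -0.039 in the feeder's frame; resting against the front stop it is at about x = -0.124
- jar: the glass honey jar with a dark lid (65 mm diameter, 86 mm long) lying on its side behind the gate of the other feeder; origin at the centre of its bottom end, body z along its length. It stays there
- tin_feeder: the feeder that holds the tin; wood and aluminium, 270 x 122 mm, fixed. Origin on the worktop, z up, -x downhill. Track slopes 0.24 rad, low end at x = -0.152 with a 46 mm high front stop, high end x = 0.046. Rocker of two arms pivots at x = 0.010, 98 mm up; gate plate across the track at x = -0.072, paddle at x = 0.086. The other is alike; which is on the left varies
- jar_feeder: the feeder that holds the jar, like the tin's; wood and aluminium, 270 x 122 mm, fixed. Origin on the worktop, z up, -x downhill. Track slopes 0.24 rad, low end at x = -0.152 with a 46 mm high front stop, high end x = 0.046. Rocker of two arms pivots at x = 0.010, 98 mm up; gate plate across the track at x = -0.072, paddle at x = 0.086. 
- tin_rocker (a joint): rocker angle, rad: 0 = gate shut, paddle up; grows to its stop at 0.65 as the paddle is pressed. Springs back: about 2.5 N on the paddle starts it, 4 N holds it at the stop. The gate rises about 0.9 mm per 0.01 rad; the tin passes under it from about 0.45 rad on and rolls to the front stop in well under 1 s
- jar_rocker (a joint): rocker angle, rad: 0 = gate shut, paddle up; grows to its stop at 0.65 as the paddle is pressed. Springs back: about 2.5 N on the paddle starts it, 4 N holds it at the stop. The gate rises about 0.9 mm per 0.01 rad; this one stays at rest
- tin_rocker_paddle (a point): middle of the top face of the ribbed black paddle (36 x 72 x 6 mm) at the high end of the tin's feeder. At rest 136 mm above the worktop, leaning 0.36 rad up away from the pivot; at full press 54 mm lower, leaning 0.29 rad the other way, shifted sideways less than 12 mm. Free space below it
- jar_rocker_paddle (a point): middle of the top face of the ribbed black paddle (36 x 72 x 6 mm) at the high end of the jar's feeder; not to be pressed. At rest 136 mm above the worktop, leaning 0.36 rad up away from the pivot; at full press 54 mm lower, leaning 0.29 rad the other way, shifted sideways less than 12 mm. Free space below it
- salt_shaker: salt shaker with a grey cap, 44 x 44 x 90 mm, a bystander; origin at the centre of its underside
- spice_jar: spice jar with a dark cap, 45 x 45 x 105 mm, a bystander; origin at the centre of its underside
- oil_bottle: oil bottle with a yellow cap, 61 x 61 x 268 mm, a bystander; origin at the centre of its underside
- cup: plain grey cup, 74 x 74 x 98 mm, a bystander; origin at the centre of its underside
- scissors: scissors lying flat, 206 x 84 x 11 mm, a bystander; origin at the centre of its underside
Mind the look-alikes: they are no part of the job. Leave any red or yellow look-alike of the tin alone.

How it is judged:
On the way, in this order (a step that is already met when the one before it is completed fails the run):
1. the tin feeder's paddle is pressed and its gate lifted (rocker beyond 0.3 rad) (value of joint tin_rocker above 0.3 rad), for 0.05 s.
2. the tin has rolled down to the front stop of its feeder (x of tin in the frame of tin_feeder between -0.15 and -0.105 m and y of tin in the frame of tin_feeder between 0 and 0.06 m and z of tin in the frame of tin_feeder below 0.065 m), for 0.2 s.
At the end, for the whole second after the job is handed in: The tin lies at rest at the front stop of its feeder (its origin between 105 and 150 mm downhill of the feeder's origin, within the track's sides), both gates are shut again (rockers within 0.05 rad of rest) and the jar is still behind its gate (all of step 2 and linear speed of tin below 0.02 m/s and value of joint each of tin_rocker, jar_rocker below 0.05 rad and x of jar in the frame of jar_feeder between -0.06 and 0.02 m); the robot touches nothing.
It fails at once if the jar feeder's paddle is pressed (its rocker beyond 0.12 rad) (value of joint jar_rocker above 0.12 rad).
It fails at once if the robot touches the tin or the jar (contact force between any of the arm, the fingers and tin above 0.5 N or contact force between any of the arm, the fingers and jar above 0.5 N).
It fails at once if the tin is lifted off its track (height (world z) of tin above 0.11 m).
It fails at once if the jar leaves its place (more than 25 mm) (distance of jar from where it was at the start of the episode above 0.025 m).
It fails at once if a bystander is moved more than 30 mm (distance of any of salt_shaker, spice_jar, oil_bottle, cup, scissors from where it was at the start of the episode above 0.03 m).
It also fails if it takes over 29 s, if anything falls off the work surface, if the arm or the gripper's body presses on something with over 40 N, if the wrist force passes 120 N, or if a joint passes its speed limit or range.

## Robot

A 6-joint arm with a two-finger parallel gripper is mounted at the origin on a cart in front of the work surface, level with it; the furniture and walls round the work are solid. World frame = base frame: x ahead of the robot, y to its left, z up, the work surface at z = 0. Lengths are in m, angles in rad, forces in N, time in s.
With the tool pointing down it reaches from about 0.375 to 0.975 m from the base axis. Payload 3.8 kg.
Tool frame: the origin (TCP) lies at the very end of the fingers, on their centre line; the grasp point (between the pads) lies 19 mm behind it; z points along the fingers, y is the line along which they close (so a half turn about z gives the same grasp; the last joint's range is limited). The gripper opens to 85 mm and grips with 20 to 120 N. Pads are 22 mm wide; open, the fingers measure 114 mm over their backs; the gripper's body (76 mm by 85 mm) begins 54 mm behind the grasp point. The pads swing forward as they close: fully open they stand 13 mm farther back than shut.
Start: joints at [1.179, 0.264, 1.604, -0, 1.274, -0.037], TCP at [0.234, 0.633, 0.231] pointing down, gripper open.
Joint ranges: [-2.63, 2.63], [-0.94, 2.18], [0.31, 2.57], [-1.31, 4.45], [0, 2.66], [-2.55, 2.55]. Speed limits (rad/s): [2.57, 2.57, 3.14, 3.14, 3.14, 3.14].

## Interface

Orientations are given as [roll, pitch, yaw] about the fixed x, y, z axes, in that order (R = Rz(yaw) Ry(pitch) Rx(roll)).
In Python, from rig import state, camera, order gives the robot as it stands.
- The arm moves only by the shell command python3 -m inch 'ROWS' [FORCE]. ROWS is JSON, a list of rows, each an object with "jaw": the opening, from -1 (shut) to 1 (fully open), so that 0 is half open; "xyz": the shift along the world's x, y, z as a fraction of full scale, a list of three; "twist": the turn about the world's z as a fraction of full scale. In form: [{"jaw": jaw, "xyz": [dx, dy, dz], "twist": twist}, ...]. A call has 1 to 12 rows; each row is the pose to reach, as a shift and turn from the pose commanded when the call began, turning the shorter way round; what a row does not reach only later rows make up. Full scale, the value 1, is 0.3 m for a shift and pi rad for a turn. A row lasts 1/10 s, in which the tool goes at most 50 mm and 8.59 degrees, less where a joint would pass 70% of its speed; a pose out of reach is approached as far as the arm can. A call with a number of a shift or a turn outside -1 to 1 is refused whole. A call with a gripper value outside its range is refused whole. The fingers move at their own pace and stop on an object; FORCE is the grip in N (left out, the last holds). Time passes only in rows, so rows that repeat a pose let the fingers close. It gives the time, the measured TCP pose, the force, the opening and the grip force at its end, in the units of the state.
- state(): the state, without advancing time (a new reading comes with each control period).
- camera(name): name is "scene" or "top"; returns a dict with "frame" (480x640x3 uint8, red, green, blue), "depth" (480x640 float32, m along the optical axis (not along the pixel's ray), 0 where there is no reading), "vfov" (degrees; the focal length in pixels is half the picture's height over the tangent of half this angle, whatever the lens; pixels are square), "cx", "cy" (the principal point, pixels), "R" (3x3) and "t" (3): a world point X has camera coordinates R X + t. Camera axes: x right, y down, z forward; pixel columns grow to the right and rows downward; lengths in m; the calibration is good to about 2 mm. A picture is of the moment at which its call begins.
- order.hand_in(): hands the job in; it is judged then, once.
The state is a dict: "t": time; "q": joint angles; "dq": joint speeds; "joint_efforts": joint torques, N m; "position": TCP position; "tool_rot": TCP orientation; "contact_force": force on the tool from outside, world axes, zero at the start; "torque": the same for the moment, N m; "opening": opening from 0.0 (shut) to 1.0 (fully open); "gripper_force": force on a finger pad.
Only numpy, scipy, OpenCV 4.12 (cv2) and the standard library are available. Lean on these libraries where they do the work, as an engineer would, in place of code of your own. Each camera call takes 0.05 s, during which the arm holds its last target. There are 200 camera calls.

## Working session

There is one attempt and no reset: what is moved stays moved. The work goes in short steps, Python scripts to look and compute and a shell command to move; the robot and the scene stay as the last step left them, time stands still between calls to the robot, and variables do not carry over. Pictures are saved under pics/ and viewed, at most 10 in all, crops included, and the job is handed in when it is done.

```bash
mkdir -p pics; cat > h.py <<'E'
import numpy as np,cv2
from rig import state,camera,order
def pts(c):
    f=240/np.tan(np.radians(c['vfov'])/2); v,u=np.mgrid[0:480,0:640]; d=c['depth']
    P=np.stack([(u-c['cx'])/f*d,(v-c['cy'])/f*d,d],-1)
    return (P-np.array(c['t']))@np.array(c['R'])
E
python3 - <<'E'
from h import *
for n in('scene','top'):
    c=camera(n); np.savez(n+'.npz',**{k:np.array(v) for k,v in c.items()}); cv2.imwrite(f'pics/{n}.png',c['frame'][:,:,::-1])
print(state())
E
```

```text
{'t': 0.1, 'q': array([ 1.17909855e+00,  2.64656528e-01,  1.60526969e+00, -1.24902566e-05,
        1.27371973e+00, -3.69399253e-02]), 'dq': array([ 1.41601264e-03,  1.22846576e-04, -5.07338266e-03, -4.98425993e-05,
       -1.77510387e-03,  2.15636610e-03]), 'joint_efforts': array([ 1.18639086e-04, -5.16703606e+01, -3.68588090e+01, -9.52869937e-05,
        6.26304274e-03,  6.77543088e-07]), 'position': array([0.23424058, 0.63232591, 0.23008347]), 'tool_rot': array([-3.13954031e+00, -6.39040539e-05,  2.78683840e+00]), 'contact_force': array([-0.18764334,  0.44244381,  0.08961876]), 'torque': array([ 0.0748776 , -0.03862032,  0.01005865]), 'gripper_force': 0.0, 'opening': 1.0006861916840806}
```

View pics/scene.png

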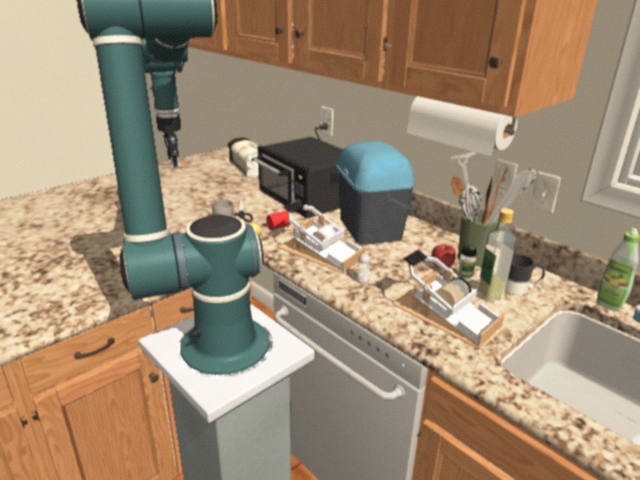

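View pics/top.png

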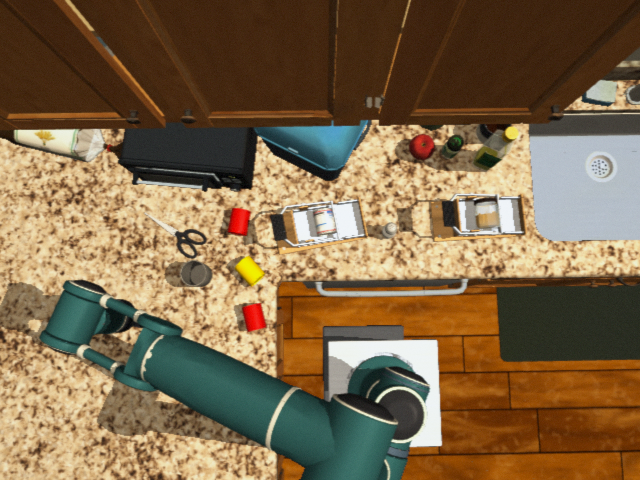

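The two feeders are at about (320,222) and (480,216) in the top view. Both have a black paddle on the left, at (280,229) and (449,214). I'll enlarge both to see which holds the tin.

```bash
python3 - <<'E'
from h import *
t=cv2.imread('pics/top.png');s=cv2.imread('pics/scene.png')
a=cv2.resize(t[180:270,230:390],(800,450)[:2] if 0 else (400,225),interpolation=3);b=cv2.resize(t[180:270,390:550],(400,225),interpolation=3)
d=cv2.resize(s[200:275,270:390],(400,250),interpolation=3);e=cv2.resize(s[245:345,380:540],(400,250),interpolation=3)
cv2.imwrite('pics/crop.png',np.vstack([np.hstack([a,b]),np.hstack([d,e])]))
c=dict(np.load('top.npz'));P=pts(c);f=c['frame'].astype(int)
for u0,u1 in((262,300),(432,466)):
    sub=np.zeros((480,640),bool);sub[190:255,u0:u1]=1
    m=sub&(f.max(-1)<60)&(P[...,2]>.105)&(P[...,2]<.17)
    v,u=np.where(m);q=P[m];print(len(q),u.mean(),v.mean(),q.mean(0),q.min(0),q.max(0))
    r=cv2.minAreaRect(q[:,:2].astype(np.float32));print(r)
for (u,v) in((320,180),(365,235),(283,250),(360,203),(390,229),(239,222),(525,235),(521,197),(432,238)):print(u,v,P[v,u])
E
```

```text
272 278.1029411764706 226.8125 [0.46905679 0.29231136 0.13682712] [0.43437656 0.27357178 0.12765671] [0.50300129 0.31144517 0.14737365]
((0.4696480333805084, 0.29221174120903015), (0.07166824489831924, 0.029671072959899902), 10.794936180114746)
280 448.49642857142857 213.16785714285714 [ 0.50084527 -0.17803819  0.13621207] [ 0.46504734 -0.19714985  0.12595498] [ 0.53592874 -0.16019215  0.14594016]
((0.5004203915596008, -0.17836134135723114), (0.07119583338499069, 0.034826457500457764), 3.000347375869751)
320 180 [0.63161499 0.17642312 0.00446366]
365 235 [0.45684286 0.0466117  0.03752618]
283 250 [0.41978225 0.28913398 0.00452685]
360 203 [0.55126517 0.05946128 0.04326728]
390 229 [ 0.46647161 -0.02127518  0.08508356]
239 222 [0.49810036 0.41305445 0.05158322]
525 235 [ 4.55364408e-01 -4.37288938e-01  1.83161302e-04]
521 197 [ 0.56340253 -0.41746505  0.04107425]
432 238 [ 0.45010438 -0.15693284  0.00066692]
```

View pics/crop.png

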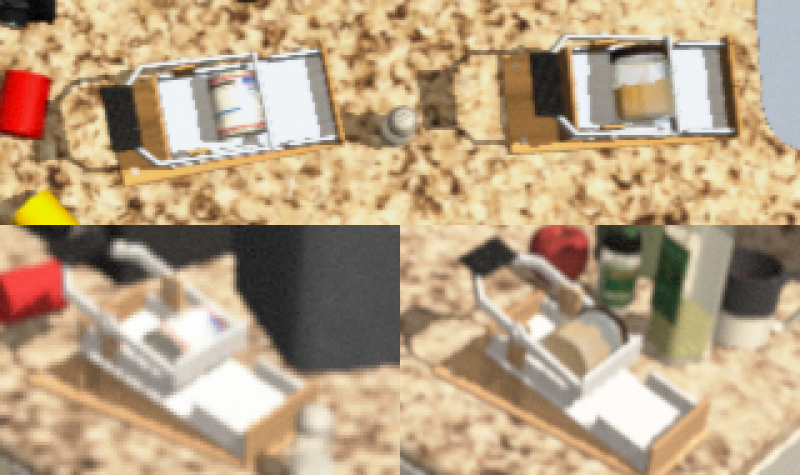

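The left feeder holds the white labelled tin at top-view pixel (325,220). The right one at (485,215) holds the amber jar with its dark lid. The red cans at (239,222) and (253,317) and the yellow one at (250,270) are look-alikes outside the feeders. So the paddle to press is at pixel (278,227), which is world (0.469, 0.292, 0.137). Its height agrees with the given 136 mm and its size with 72 mm.

```bash
python3 -m inch '[{"jaw":-1,"xyz":[0.4,-0.5,0],"twist":-0.2},{"jaw":-1,"xyz":[0.4,-0.5,0],"twist":-0.2},{"jaw":-1,"xyz":[0.4,-0.5,0],"twist":-0.2},{"jaw":-1,"xyz":[0.78,-1,0],"twist":-0.34},{"jaw":-1,"xyz":[0.78,-1,0],"twist":-0.34},{"jaw":-1,"xyz":[0.78,-1,0],"twist":-0.34},{"jaw":-1,"xyz":[0.78,-1,0],"twist":-0.34},{"jaw":-1,"xyz":[0.78,-1,0],"twist":-0.34},{"jaw":-1,"xyz":[0.78,-1,0],"twist":-0.34},{"jaw":-1,"xyz":[0.78,-1,0],"twist":-0.34},{"jaw":-1,"xyz":[0.78,-1,0],"twist":-0.34},{"jaw":-1,"xyz":[0.78,-1,0],"twist":-0.34}]'
python3 -m inch '[{"jaw":-1,"xyz":[0,-0.12,-0.12],"twist":0},{"jaw":-1,"xyz":[0,-0.12,-0.19],"twist":0},{"jaw":-1,"xyz":[0,-0.12,-0.19],"twist":0},{"jaw":-1,"xyz":[0,-0.12,-0.19],"twist":0}]'
python3 - <<'E'
from h import *
c=camera('top');s=camera('scene')
cv2.imwrite('pics/near.png',cv2.resize(np.hstack([c['frame'][160:280,220:380],s['frame'][160:280,240:400]])[:,:,::-1],(800,300),interpolation=3));S=state();print(S['t'],S['position'],S['tool_rot'],S['opening'])
E
```

```text
t: 1.3
position: [0.4676, 0.334, 0.2311]
tool_rot: [-3.141, -0.0, 1.721]
contact_force: [-0.2, -0.5, 0.7]
opening: 0.001
gripper_force: 0.0
t: 1.7
position: [0.468, 0.2978, 0.1744]
tool_rot: [-3.141, -0.0, 1.72]
contact_force: [-0.4, 0.2, -0.1]
opening: 0.0
gripper_force: 0.0
1.8 [0.46934808 0.29851059 0.17609215] [ 3.13885337e+00 -1.24825367e-03  1.72004149e+00] 0.00027520377980353854
```

View pics/near.png

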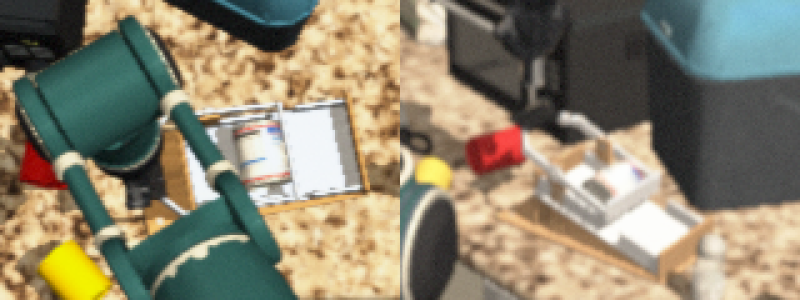

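The scene view has the closed fingertip just above the paddle, near crop pixel (540,115). The tin is still behind its gate. Now I press down to z ≈ 0.088 and hold.

```bash
python3 -m inch '[{"jaw":-1,"xyz":[0,0,-0.08],"twist":0},{"jaw":-1,"xyz":[0,0,-0.13],"twist":0},{"jaw":-1,"xyz":[0,0,-0.18],"twist":0},{"jaw":-1,"xyz":[0,0,-0.23],"twist":0},{"jaw":-1,"xyz":[0,0,-0.28],"twist":0},{"jaw":-1,"xyz":[0,0,-0.28],"twist":0},{"jaw":-1,"xyz":[0,0,-0.28],"twist":0},{"jaw":-1,"xyz":[0,0,-0.28],"twist":0},{"jaw":-1,"xyz":[0,0,-0.28],"twist":0},{"jaw":-1,"xyz":[0,0,-0.28],"twist":0},{"jaw":-1,"xyz":[0,0,-0.28],"twist":0},{"jaw":-1,"xyz":[0,0,-0.28],"twist":0}]'
python3 - <<'E'
from h import *
c=camera('top');s=camera('scene')
cv2.imwrite('pics/press.png',cv2.resize(np.hstack([c['frame'][160:280,220:380],s['frame'][160:280,240:400]])[:,:,::-1],(800,300),interpolation=3));print(state()['contact_force'])
E
```

```text
t: 3.0
position: [0.4683, 0.2969, 0.0904]
tool_rot: [-3.141, 0.0, 1.719]
contact_force: [-2.9, 2.5, 3.5]
opening: -0.001
gripper_force: 2.1
[-3.31589863  1.4570466   3.28749257]
```

View pics/press.png

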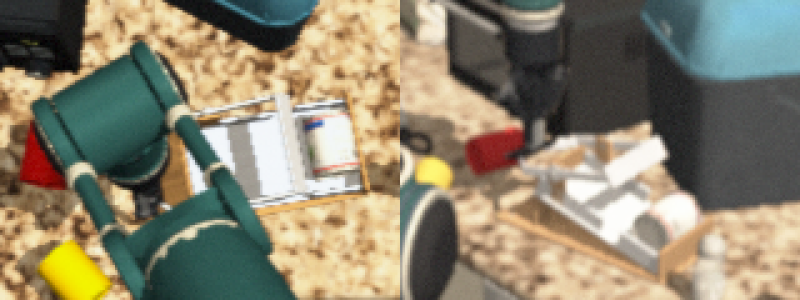

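The gate is up and the tin has rolled to the front stop, at top-view crop pixel (330,145). Now I raise the fingertip to let the paddle come back.

```bash
python3 -m inch '[{"jaw":-1,"xyz":[0,0,0.05],"twist":0},{"jaw":-1,"xyz":[0,0,0.1],"twist":0},{"jaw":-1,"xyz":[0,0,0.15],"twist":0},{"jaw":-1,"xyz":[0,0,0.2],"twist":0},{"jaw":-1,"xyz":[0,0,0.3],"twist":0},{"jaw":-1,"xyz":[0,0,0.42],"twist":0},{"jaw":-1,"xyz":[0,0,0.48],"twist":0},{"jaw":-1,"xyz":[0,0,0.48],"twist":0}]'
python3 -m inch '[{"jaw":-1,"xyz":[-0.3,0.5,0],"twist":0},{"jaw":-1,"xyz":[-0.3,0.5,0],"twist":0},{"jaw":-1,"xyz":[-0.3,0.5,0],"twist":0},{"jaw":-1,"xyz":[-0.3,0.5,0],"twist":0},{"jaw":-1,"xyz":[-0.3,0.5,0],"twist":0},{"jaw":-1,"xyz":[-0.3,0.5,0],"twist":0},{"jaw":-1,"xyz":[-0.3,0.5,0],"twist":0},{"jaw":-1,"xyz":[-0.3,0.5,0],"twist":0}]'
python3 - <<'E'
from h import *
c=camera('top');s=camera('scene')
cv2.imwrite('pics/end.png',cv2.resize(np.hstack([c['frame'][160:280,220:380],s['frame'][160:280,240:400]])[:,:,::-1],(800,300),interpolation=3))
P=pts(c);f=c['frame'].astype(int);m=np.zeros((480,640),bool);m[190:255,262:300]=1
m&=(f.max(-1)<60)&(P[...,2]>.07)&(P[...,2]<.17);print(m.sum(),P[m].mean(0) if m.any() else 0,state()['contact_force'])
E
```

```text
t: 3.9
position: [0.4708, 0.2983, 0.2393]
tool_rot: [3.134, -0.003, 1.719]
contact_force: [-0.1, -0.2, 0.4]
opening: -0.002
gripper_force: 0.0
t: 4.7
position: [0.3791, 0.4457, 0.2339]
tool_rot: [-3.141, 0.001, 1.717]
contact_force: [-1.2, 0.0, 0.3]
opening: 0.002
gripper_force: 0.0
275 [0.46901232 0.29231667 0.13641093] [-0.19012763  0.93918623  0.00995281]
```

View pics/end.png

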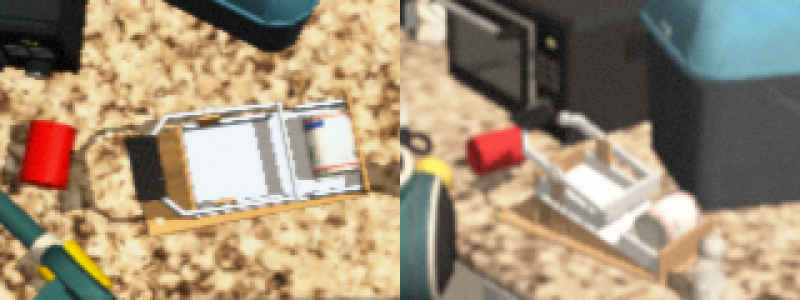

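The paddle is back at its rest height of 0.136 m, the gate is shut, and the tin lies at the front stop at crop pixel (330,145). The arm is clear.

```bash
python3 -c "
from rig import order
print(order.hand_in())"
```

```text
the job is handed in; nothing more can be done
None
```

I pressed the tin feeder's paddle, the tin rolled to the front stop, the paddle came back up with its gate shut, and I handed the job in; hand-in returned no verdict, and I did not photograph the jar feeder again afterwards.

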